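Point out the stray vanilla jar and reject it

TASK

A vanilla jar (yellow custard, yellow lid) has strayed among the strawberry jars: point it out to the check camera by holding the fingertips two to three centimetres above the middle of its lid for two seconds without touching it, then press the red reject button all the way down with the fingertips and let it come up again. Touch, move or lift none of the jars, and do not bring the fingertips low over any other jar's lid on the way. Leave the green button and the other things on the counter alone.

Things in the scene. Friction and masses are not known exactly. Their poses are not given: they have to be found in the camera images.
- vanilla_jar: the stray jar: closed glass jar of pale yellow vanilla custard, 68 mm across and 150 mm tall, about 0.75 kg, green-and-blue label, bright yellow lid 58 mm across; stands loose and upright on the counter; origin at the centre of its underside, z up. The only jar with yellow contents and a yellow lid
- vanilla_jar_lid (a point): centre of the top face of the vanilla jar's yellow lid, 150 mm above the counter
- strawberry_jar1: closed glass jar of pink strawberry custard, 68 mm across and 150 mm tall, about 0.75 kg, green-and-blue label, pale blue lid 58 mm across; stands loose and upright on the counter; origin at the centre of its underside, z up
- strawberry_jar1_lid (a point): centre of the top face of this strawberry jar's pale blue lid, 150 mm above the counter
- strawberry_jar2: closed glass jar of pink strawberry custard, 68 mm across and 150 mm tall, about 0.75 kg, green-and-blue label, pale blue lid 58 mm across; stands loose and upright on the counter; origin at the centre of its underside, z up
- strawberry_jar2_lid (a point): centre of the top face of this strawberry jar's pale blue lid, 150 mm above the counter
- strawberry_jar3: closed glass jar of pink strawberry custard, 68 mm across and 150 mm tall, about 0.75 kg, green-and-blue label, pale blue lid 58 mm across; stands loose and upright on the counter; origin at the centre of its underside, z up
- strawberry_jar3_lid (a point): centre of the top face of this strawberry jar's pale blue lid, 150 mm above the counter
- strawberry_jar4: closed glass jar of pink strawberry custard, 68 mm across and 150 mm tall, about 0.75 kg, green-and-blue label, pale blue lid 58 mm across; stands loose and upright on the counter; origin at the centre of its underside, z up
- strawberry_jar4_lid (a point): centre of the top face of this strawberry jar's pale blue lid, 150 mm above the counter
- strawberry_jar5: closed glass jar of pink strawberry custard, 68 mm across and 150 mm tall, about 0.75 kg, green-and-blue label, pale blue lid 58 mm across; stands loose and upright on the counter; origin at the centre of its underside, z up
- strawberry_jar5_lid (a point): centre of the top face of this strawberry jar's pale blue lid, 150 mm above the counter
- control_box: grey control box with a black top plate, 100 mm (x) by 170 mm (y) by 58 mm high, fixed to the counter but placed differently each time; origin at the centre of its underside; red button at y = +45 mm, green button at y = -45 mm in its frame, each in a low black round housing on top, 48 mm across and 12 mm high
- reject_button_top (a point): centre of the top face of the red reject button, a disc 32 mm across that is pressed straight down; 78 mm above the counter when up; this point moves with the button
- reject_button (a joint): travel of the red button in m: 0 up, 0.006 fully down; a spring returns it, fully down takes 5 N
- accept_button_top (a point): centre of the top face of the green accept button, same size and shape as the red one, 90 mm from it
- accept_button (a joint): travel of the green button in m: 0 up, 0.006 fully down; same spring
- label_gun: white and grey hand-held labeller, loose, 150 mm long, 40 mm wide, 64 mm high at the grey end; origin under the middle of its white handle, x along it towards the grey head
- spare_lids: stack of three spare pale blue lids, loose, 58 mm across, 42 mm high; origin at the centre of its underside
- label_roll: roll of paper labels lying flat, loose, 70 mm across, 40 mm high; origin at the centre of its underside

How it is judged:
By the outcome, as a careful person would: the job done as asked, in the order asked, and still so for the second after the job is handed in, with the robot touching nothing.
It also fails if it takes over 45 s, if anything falls off the work surface, if the arm or the gripper's body presses on something with over 40 N, if the wrist force passes 120 N, or if a joint passes its speed limit or range.

ROBOT

A 6-joint arm with a two-finger parallel gripper is mounted at the origin on the work surface. World frame = base frame: x ahead of the robot, y to its left, z up, the work surface at z = 0. Lengths are in m, angles in rad, forces in N, time in s.
With the tool pointing down it reaches from about 0.35 to 0.975 m from the base axis. Payload 4.9 kg.
Tool frame: the origin (TCP) lies midway between the tips of the shut fingers; the grasp point (between the pads) lies 19 mm behind it; z points along the fingers, y is the direction in which the jaws open and shut (so a half turn about z gives the same grasp; the last joint's range is limited). The gripper opens to 85 mm and grips with 20 to 120 N. Pads are 22 mm wide; open, the fingers measure 114 mm over their backs; the gripper's body (76 mm by 85 mm) begins 54 mm behind the grasp point. The pads swing forward as they close: fully open they stand 13 mm farther back than shut.
Start: joints at [-1.263, 0.053, 1.613, -0, 1.476, -0.119], TCP at [0.259, -0.569, 0.231] pointing down, gripper open.
Joint ranges: [-3.01, 3.01], [-1.01, 2.22], [0.06, 2.58], [-1.02, 4.17], [0.09, 2.62], [-3.14, 3.14]. Speed limits (rad/s): [2.57, 2.57, 3.14, 3.14, 3.14, 3.14].

INTERFACE

Orientations are given as a unit quaternion [x, y, z, w].
In Python, from cell import state, grab_frame, camera_params, sign_off gives the robot as it stands. The module is installed in compiled form; this text tells all that it offers.
- The arm moves only by the tool step_arm, never from a script. Its argument "targets" is a list of rows, each a list of 6 numbers: the shift along the tool's x, y, z each as a share of 0.25 m, from -1 to 1, then the turn, a rotation vector about the tool's x, y, z each as a share of pi rad, from -1 to 1. A call has exactly 10 rows; each row is the pose to reach, as a shift and turn from the pose commanded when the call began, along the tool's axes at that moment, turning the shorter way round; what a row does not reach only later rows make up. A row lasts 1/12 s, in which the tool goes at most 41.7 mm and 7.16 degrees, less where a joint would pass 70% of its speed; a pose out of reach is approached as far as the arm can. A call with a number of a shift or a turn outside -1 to 1 is refused whole. A call with a gripper value outside its range is refused whole. "grip" is the opening, from 0 (shut) to 1 (fully open), set as the call begins (left out, the last holds). The fingers move at their own pace and stop on an object; "newtons" is the grip in N (left out, the last holds). Time passes only in rows, so rows that repeat a pose let the fingers close, or fill a call up. It gives the time, the measured TCP pose, the force and the opening at its end, in the units of the state.
- state(): the state, without advancing time (a new reading comes with each control period).
- grab_frame(name): name is "side" or "top" or "wrist"; returns the picture (384x512x3 uint8, blue, green, red); there is no depth.
- camera_params(name): a dict with "K" (3x3 intrinsics, pixels), "D" ([k1, k2, p1, p2, k3] as OpenCV has them; the pictures are not rectified), "R" (3x3) and "t" (3): a world point X has camera coordinates R X + t; the wrist camera has in their place "T_tool_cam" (4x4, takes a point from camera to tool coordinates, whose origin is the TCP and whose axes are the flange's). Camera axes: x right, y down, z forward; pixel columns grow to the right and rows downward; lengths in m; the calibration is good to about 2 mm. A picture is of the moment at which its call begins: read the wrist's pose just before it. camera_params takes no time and is no camera call.
- sign_off(): hands the job in, once; it reports no verdict.
The state is a dict: "time": time; "joint_positions": joint angles; "joint_velocities": joint speeds; "joint_efforts": joint torques, N m; "tool_pos": TCP position; "eef_rot": TCP orientation; "ft_force": force on the tool from outside, world axes, zero at the start; "wrist_torque": the same for the moment, N m; "opening": finger opening in m.
Only numpy, scipy, OpenCV 4.12 (cv2) and the standard library are available. Lean on these libraries where they do the work, as an engineer would, in place of code of your own. Each camera call takes 0.05 s, during which the arm holds its last target. There are 200 camera calls.

## Working session

There is one attempt and no reset: what is moved stays moved. The work goes in short steps, Python scripts to look and compute and a tool call to move; the robot and the scene stay as the last step left them, time stands still between calls to the robot, and variables do not carry over. Pictures are saved under pics/ and viewed, about 8 in all and at most 12, crops included, and the job is handed in when it is done.

Besides the shell and the picture viewer there is one more tool, called as name([rows], argument=value, ...), one row to a line, values as JSON. step_arm: Moves the arm, as the interface text tells. Its arguments: {"type":"object","properties":{"targets":{"type":"array"},"grip":{"type":"number"},"newtons":{"type":"number"}},"required":["targets"]}

```bash
mkdir -p pics; python3 - <<'E'
from cell import *
import cv2,numpy as np
s=state();print(s)
for n in("top","side"):
    cv2.imwrite(f"pics/{n}0.png",grab_frame(n));p=camera_params(n);print(n,p)
E
```

```text
{'time': 0.0, 'joint_positions': array([-1.26301922e+00,  5.33284560e-02,  1.61427593e+00,  3.05672384e-05,
        1.47598259e+00, -1.18997331e-01]), 'joint_velocities': array([ 6.32754464e-05, -1.09724966e-03, -3.33092698e-04,  3.82370464e-04,
       -7.29629062e-04, -8.32297539e-04]), 'joint_efforts': array([-1.90874271e-03, -3.93681514e+01, -3.70182967e+01, -2.56267058e-04,
        6.98191798e-03,  1.62447395e-05]), 'tool_pos': array([ 0.25853427, -0.56835192,  0.23009141]), 'eef_rot': array([ 9.77319030e-01,  2.11769966e-01, -7.88364895e-05, -9.94156913e-04]), 'ft_force': array([ 0.20248062,  0.19770805, -0.61993328]), 'wrist_torque': array([ 0.02032904,  0.05463971, -0.02107029]), 'opening': 0.08533406832266921}
top {'K': array([[420.98738068,   0.        , 253.28001755],
       [  0.        , 420.98738068, 192.52345856],
       [  0.        ,   0.        ,   1.        ]]), 'D': array([-0.0651063,  0.       ,  0.       ,  0.       ,  0.       ]), 'R': array([[ 0.02290166, -0.99965239,  0.01306173],
       [-0.98128634, -0.02497561, -0.19092758],
       [ 0.19118744, -0.00844474, -0.98151722]]), 't': array([-0.0074869 ,  0.55313544,  1.03407505])}
side {'K': array([[354.77996808,   0.        , 248.51854708],
       [  0.        , 354.77996808, 193.50427752],
       [  0.        ,   0.        ,   1.        ]]), 'D': array([-0.03530446,  0.        ,  0.        ,  0.        ,  0.        ]), 'R': array([[ 0.98050083, -0.19646368, -0.00448751],
       [-0.15850445, -0.77714464, -0.6090341 ],
       [ 0.11616564,  0.59786974, -0.79313134]]), 't': array([-0.55045684,  0.17090285,  0.87505753])}
```

View pics/top0.png

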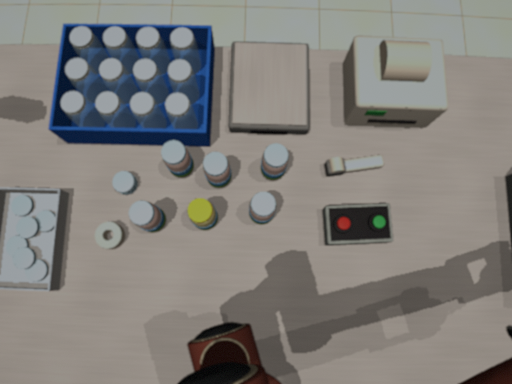

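View pics/side0.png

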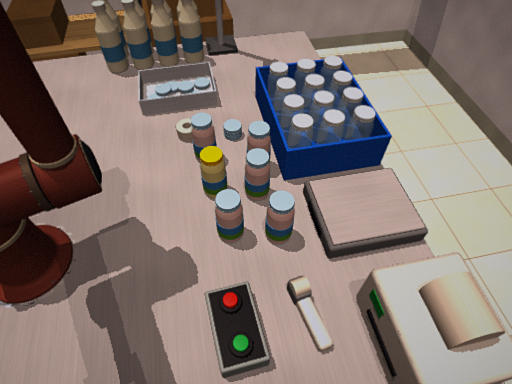

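Top view: yellow lid at about (201,211), red button (344,223), green (379,222), blue jar lids near (176,151), (216,163), (275,155), (263,202) and (146,213). The side view shows the yellow lid at (211,156) and the red button at (231,300).

```bash
cat > h.py <<'E'
from cell import *
import cv2,numpy as np
from scipy.spatial.transform import Rotation as Ro
def ray(n,uv):
    p=camera_params(n);q=cv2.undistortPoints(np.array([[uv]],float),p["K"],p["D"])[0,0]
    return -p["R"].T@p["t"], p["R"].T@np.array([q[0],q[1],1])
def plane(n,uv,z):
    c,d=ray(n,uv);return c+d*(z-c[2])/d[2]
def tri(a,b):
    (c1,d1),(c2,d2)=ray("top",a),ray("side",b)
    s=np.linalg.lstsq(np.c_[d1,-d2],c2-c1,rcond=None)[0]
    x,y=c1+d1*s[0],c2+d2*s[1];return (x+y)/2,np.linalg.norm(x-y)
def blob(im,lo,hi,near,r=20):
    m=cv2.inRange(cv2.cvtColor(im,cv2.COLOR_BGR2HSV),lo,hi)
    w=np.zeros_like(m);cv2.circle(w,near,r,255,-1);m&=w
    n,l,s,c=cv2.connectedComponentsWithStats(m);k=1+s[1:,4].argmax();return c[k],s[k]
def totool(X,s=None):
    s=s or state();return Ro.from_quat(s["eef_rot"]).inv().apply(X-s["tool_pos"])
E
python3 - <<'E'
from h import *
T,S=cv2.imread("pics/top0.png"),cv2.imread("pics/side0.png")
Y=((22,120,140),(35,255,255));Rd=((0,150,120),(8,255,255));G=((50,120,80),(75,255,255))
for nm,c,a,b,z in(("van",Y,(201,211),(211,156),.15),("red",Rd,(344,223),(231,300),.078),("grn",G,(379,222),(241,343),.078)):
    (ca,sa),(cb,sb)=blob(T,*c,a),blob(S,*c,b)
    print(nm,ca,sa,cb,sb,plane("top",ca,z),plane("side",cb,z),*tri(ca,cb))
for a in((176,151),(216,163),(275,155),(263,202),(146,213)):print("jar",plane("top",a,.15))
for b in((202,120),(259,130),(257,157),(229,199),(281,201)):print("jar side",plane("side",b,.15))
for a in((325,206),(389,204),(391,242),(327,245)):print("box",plane("top",a,.058))
print(Ro.from_quat(state()["eef_rot"]).as_matrix())
E
```

```text
van [199.24829157 209.83599089] [188 199  24  23 439] [210.66440678 153.69152542] [200 146  23  17 295] [0.49005489 0.13159535 0.15      ] [0.49124704 0.1310021  0.15      ] [0.49074731 0.13178997 0.14903407] 0.001093284647963274
red [343.45614035 222.72807018] [338 217  12  12 114] [229.57988166 299.17159763] [223 292  14  15 169] [ 0.4770706  -0.22141387  0.078     ] [ 0.47715343 -0.22158185  0.078     ] [ 0.47713286 -0.22147549  0.07771042] 5.173436393528147e-05
grn [378.86259542 221.35877863] [373 215  13  13 131] [240.15270936 342.37931034] [233 335  16  16 203] [ 0.48251913 -0.3114119   0.078     ] [ 0.48290192 -0.31102642  0.078     ] [ 0.48266987 -0.31120999  0.07853093] 0.00044572068138521483
jar [0.63094658 0.19415605 0.15      ]
jar [0.60365665 0.09708591 0.15      ]
jar [ 0.62713887 -0.04317602  0.15      ]
jar [ 0.51232422 -0.01654261  0.15      ]
jar [0.47938794 0.25544584 0.15      ]
jar side [0.48477746 0.26245099 0.15      ]
jar side [0.62897162 0.1917023  0.15      ]
jar side [0.60297019 0.09643714 0.15      ]
jar side [ 0.51325185 -0.01836478  0.15      ]
jar side [ 0.62738113 -0.04737357  0.15      ]
box [ 0.52170391 -0.17892306  0.058     ]
box [ 0.53094408 -0.3458004   0.058     ]
box [ 0.43292249 -0.34743361  0.058     ]
box [ 0.42208083 -0.1832019   0.058     ]
[[ 9.10301985e-01  4.13944454e-01 -5.33557032e-04]
 [ 4.13944725e-01 -9.10300304e-01  1.76685251e-03]
 [ 2.45681671e-04 -1.82923247e-03 -9.99998297e-01]]
```

step_arm([
  [0.03,-0.03,-0.05,0,0,0],
  [0.1,-0.1,-0.1,0,0,0],
  [0.18,-0.19,-0.16,0,0,0],
  [0.26,-0.28,-0.22,0,0,0],
  [0.34,-0.37,-0.28,0,0,0],
  [0.42,-0.46,-0.28,0,0,0],
  [0.5,-0.55,-0.28,0,0,0],
  [0.57,-0.63,-0.28,0,0,0],
  [0.63,-0.69,-0.28,0,0,0],
  [0.66,-0.72,-0.28,0,0,0],
], grip=0, newtons=20)

```text
time: 0.93
tool_pos: [0.3351, -0.3342, 0.3023]
eef_rot: [0.977, 0.213, 0.001, 0.0]
ft_force: [0.6, -0.6, -0.6]
opening: 0.0004
```

step_arm([
  [0.03,-0.03,0,0,0,0],
  [0.1,-0.1,0,0,0,0],
  [0.18,-0.19,0,0,0,0],
  [0.26,-0.28,0,0,0,0],
  [0.34,-0.37,0,0,0,0],
  [0.42,-0.46,0,0,0,0],
  [0.5,-0.55,0,0,0,0],
  [0.57,-0.63,0,0,0,0],
  [0.63,-0.69,0,0,0,0],
  [0.66,-0.72,0,0,0,0],
])

```text
time: 1.77
tool_pos: [0.4106, -0.1028, 0.3016]
eef_rot: [0.977, 0.213, 0.0, -0.0]
ft_force: [0.4, 0.1, -0.1]
opening: 0.0002
```

step_arm([
  [0.03,-0.03,0,0,0,0],
  [0.1,-0.1,0,0,0,0],
  [0.18,-0.19,0,0,0,0],
  [0.26,-0.28,0,0,0,0],
  [0.34,-0.37,0,0,0,0],
  [0.42,-0.46,0,0,0,0],
  [0.5,-0.55,0,0,0,0],
  [0.57,-0.63,0,0,0,0],
  [0.63,-0.69,0,0,0,0],
  [0.66,-0.72,0,0,0,0],
])

```text
time: 2.6
tool_pos: [0.4863, 0.1294, 0.3013]
eef_rot: [0.977, 0.213, -0.0, -0.0]
ft_force: [0.6, -0.4, -0.6]
opening: 0.0
```

```bash
python3 - <<'E'
from h import *
s=state();im=grab_frame("wrist");cv2.imwrite("pics/w0.png",im);p=camera_params("wrist")
c,st=blob(im,(22,120,100),(35,255,255),(256,192),400)
q=cv2.undistortPoints(np.array([[c]]),p["K"],p["D"])[0,0]
T=p["T_tool_cam"];R=Ro.from_quat(s["eef_rot"]).as_matrix()
o=R@T[:3,3]+s["tool_pos"];d=R@T[:3,:3]@[q[0],q[1],1]
print(c,st,o+d*(.15-o[2])/d[2],s["tool_pos"]);print(totool(np.array([.490,.1315,.175]))/.25)
E
```

```text
[256.54862579 179.67547569] [ 233  154   49   51 1892] [0.49219785 0.13313504 0.15      ] [0.4862603  0.12938012 0.30125296]
[1.60756111e-02 7.34518186e-05 5.04438293e-01]
```

View pics/w0.png

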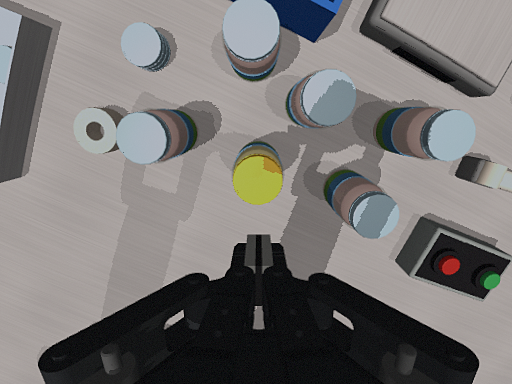

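The wrist view shows the yellow lid at (257,180). It agrees with the other cameras to 2 mm, so I'm descending to 25 mm above the lid and holding there.

step_arm([
  [0.01,0,0.02,0,0,0],
  [0.02,0,0.08,0,0,0],
  [0.02,0,0.15,0,0,0],
  [0.02,0,0.23,0,0,0],
  [0.02,0,0.31,0,0,0],
  [0.02,0,0.38,0,0,0],
  [0.02,0,0.44,0,0,0],
  [0.02,0,0.48,0,0,0],
  [0.02,0,0.5,0,0,0],
  [0.02,0,0.505,0,0,0],
])

```text
time: 3.48
tool_pos: [0.4898, 0.1288, 0.174]
eef_rot: [0.977, 0.211, -0.001, 0.0]
ft_force: [0.1, 0.1, 0.1]
opening: -0.0001
```

step_arm([
  [0,0,0,0,0,0],
  [0,0,0,0,0,0],
  [0,0,0,0,0,0],
  [0,0,0,0,0,0],
  [0,0,0,0,0,0],
  [0,0,0,0,0,0],
  [0,0,0,0,0,0],
  [0,0,0,0,0,0],
  [0,0,0,0,0,0],
  [0,0,0,0,0,0],
])

```text
time: 4.32
tool_pos: [0.4903, 0.1296, 0.175]
eef_rot: [0.977, 0.212, -0.0, -0.0]
ft_force: [0.4, 0.6, -0.3]
opening: -0.0001
```

step_arm([
  [0.004,-0.007,0,0,0,0],
  [0.004,-0.007,0,0,0,0],
  [0.004,-0.007,0,0,0,0],
  [0.004,-0.007,0,0,0,0],
  [0.004,-0.007,0,0,0,0],
  [0.004,-0.007,0,0,0,0],
  [0.004,-0.007,0,0,0,0],
  [0.004,-0.007,0,0,0,0],
  [0.004,-0.007,0,0,0,0],
  [0.004,-0.007,0,0,0,0],
])

```text
time: 5.15
tool_pos: [0.4905, 0.1316, 0.1751]
eef_rot: [0.977, 0.212, 0.0, -0.0]
ft_force: [0.7, 0.8, -0.3]
opening: 0.0004
```

step_arm([
  [0,0,0,0,0,0],
  [0,0,0,0,0,0],
  [0,0,0,0,0,0],
  [0,0,0,0,0,0],
  [0,0,0,0,0,0],
  [0,0,0,0,0,0],
  [0,0,0,0,0,0],
  [0,0,0,0,0,0],
  [0,0,0,0,0,0],
  [0,0,0,0,0,0],
])

```text
time: 5.98
tool_pos: [0.4905, 0.1316, 0.175]
eef_rot: [0.977, 0.212, -0.0, 0.0]
ft_force: [0.1, -0.1, -0.2]
opening: -0.0002
```

step_arm([
  [0,0,0,0,0,0],
  [0,0,0,0,0,0],
  [0,0,0,0,0,0],
  [0,0,0,0,0,0],
  [0,0,0,0,0,0],
  [0,0,0,0,0,0],
  [0,0,0,0,0,0],
  [0,0,0,0,0,0],
  [0,0,0,0,0,0],
  [0,0,0,0,0,0],
])

```text
time: 6.82
tool_pos: [0.4905, 0.1316, 0.1751]
eef_rot: [0.977, 0.212, 0.0, -0.0]
ft_force: [0.4, -0.1, 1.0]
opening: -0.0001
```

```bash
python3 - <<'E'
from h import *
cv2.imwrite("pics/side1.png",grab_frame("side"));s=state();print(s["tool_pos"],s["ft_force"])
print(totool(np.array([.477,-.2215,.12]))/.25, s["time"])
E
```

```text
[0.49051135 0.13163102 0.17506638] [-0.04568354 -0.0171456  -0.29633969]
[-0.63394946  1.26342369  0.22029695] 6.8667
```

View pics/side1.png

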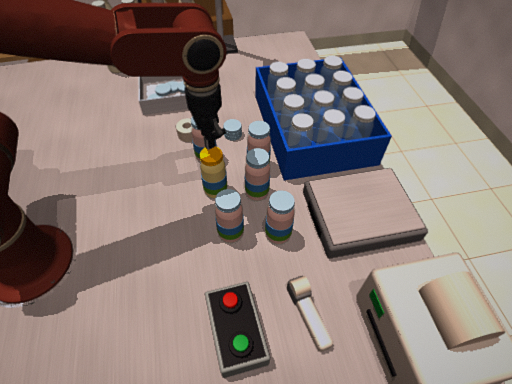

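The side view shows the tips just above the yellow lid, around (211,148), with all jars in place. Next: lift, then cross to the red button.

step_arm([
  [0,0,-0.03,0,0,0],
  [0,0,-0.09,0,0,0],
  [0,0,-0.16,0,0,0],
  [0,0,-0.23,0,0,0],
  [0,0,-0.3,0,0,0],
  [0,0,-0.37,0,0,0],
  [0,0,-0.43,0,0,0],
  [0,0,-0.47,0,0,0],
  [0,0,-0.49,0,0,0],
  [0,0,-0.5,0,0,0],
])

```text
time: 7.7
tool_pos: [0.4908, 0.1317, 0.3011]
eef_rot: [0.977, 0.212, 0.001, 0.0]
ft_force: [-0.2, -0.5, 0.5]
opening: 0.0002
```

step_arm([
  [-0.01,0.02,0,0,0,0],
  [-0.04,0.08,0,0,0,0],
  [-0.08,0.16,0,0,0,0],
  [-0.12,0.24,0,0,0,0],
  [-0.16,0.32,0,0,0,0],
  [-0.2,0.4,0,0,0,0],
  [-0.24,0.48,0,0,0,0],
  [-0.28,0.56,0,0,0,0],
  [-0.31,0.62,0,0,0,0],
  [-0.32,0.64,0,0,0,0],
])

```text
time: 8.53
tool_pos: [0.4831, -0.0492, 0.2986]
eef_rot: [0.978, 0.21, -0.001, -0.0]
ft_force: [-0.7, 0.5, -0.5]
opening: -0.0001
```

step_arm([
  [-0.01,0.02,0,0,0,0],
  [-0.04,0.08,0,0,0,0],
  [-0.08,0.16,0,0,0,0],
  [-0.12,0.24,0,0,0,0],
  [-0.16,0.32,0,0,0,0],
  [-0.2,0.4,0,0,0,0],
  [-0.24,0.48,0,0,0,0],
  [-0.28,0.56,0,0,0,0],
  [-0.3,0.61,0,0,0,0],
  [-0.315,0.625,0,0,0,0],
])

```text
time: 9.37
tool_pos: [0.4769, -0.2229, 0.2993]
eef_rot: [0.977, 0.211, -0.0, -0.0]
ft_force: [-0.5, 0.6, -0.4]
opening: 0.0003
```

step_arm([
  [0,0,0.03,0,0,0],
  [0,0,0.1,0,0,0],
  [0,0,0.19,0,0,0],
  [0,0,0.29,0,0,0],
  [0,0,0.39,0,0,0],
  [0,0,0.49,0,0,0],
  [0,0,0.58,0,0,0],
  [0,0,0.65,0,0,0],
  [0,0,0.69,0,0,0],
  [0,0,0.7,0,0,0],
])

```text
time: 10.2
tool_pos: [0.4756, -0.2199, 0.1222]
eef_rot: [0.977, 0.212, -0.002, -0.002]
ft_force: [0.5, 0.4, 0.4]
opening: -0.0002
```

```bash
python3 - <<'E'
from h import *
s=state();im=grab_frame("wrist");cv2.imwrite("pics/w1.png",im);p=camera_params("wrist")
c,st=blob(im,(0,150,100),(8,255,255),(256,192),400)
q=cv2.undistortPoints(np.array([[c]]),p["K"],p["D"])[0,0]
T=p["T_tool_cam"];R=Ro.from_quat(s["eef_rot"]).as_matrix()
o=R@T[:3,3]+s["tool_pos"];d=R@T[:3,:3]@[q[0],q[1],1]
print(c,st,o+d*(.078-o[2])/d[2],s["tool_pos"],s["ft_force"]);print(totool(np.array([.477,-.2215,.078]))/.25)
E
```

```text
[260.22267537 216.38825449] [ 240  196   41   39 1226] [ 0.47960554 -0.22071484  0.078     ] [ 0.4756379  -0.21994435  0.12223717] [0.48467249 0.40098611 0.37693768]
[0.00149905 0.00534831 0.18142561]
```

View pics/w1.png

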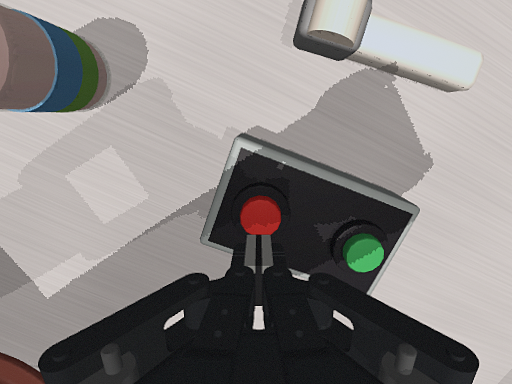

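The red button is at (260,216), directly ahead of the tips. Its position is (0.478, -0.221), which agrees with the first measurement to 2 mm. I'll lower close to it, then press.

step_arm([
  [0.006,0.003,0.01,0,0,0],
  [0.006,0.003,0.04,0,0,0],
  [0.006,0.003,0.07,0,0,0],
  [0.006,0.003,0.1,0,0,0],
  [0.006,0.003,0.13,0,0,0],
  [0.006,0.003,0.15,0,0,0],
  [0.006,0.003,0.16,0,0,0],
  [0.006,0.003,0.16,0,0,0],
  [0.006,0.003,0.16,0,0,0],
  [0.006,0.003,0.16,0,0,0],
])

```text
time: 11.08
tool_pos: [0.4789, -0.2222, 0.0855]
eef_rot: [0.977, 0.212, 0.0, 0.0]
ft_force: [0.5, 0.7, -0.4]
opening: 0.0
```

Now to z ≈ 0.073, 12.5 mm down.

step_arm([
  [0,0,0.005,0,0,0],
  [0,0,0.01,0,0,0],
  [0,0,0.015,0,0,0],
  [0,0,0.02,0,0,0],
  [0,0,0.026,0,0,0],
  [0,0,0.032,0,0,0],
  [0,0,0.038,0,0,0],
  [0,0,0.044,0,0,0],
  [0,0,0.05,0,0,0],
  [0,0,0.05,0,0,0],
])

```text
time: 11.92
tool_pos: [0.4786, -0.2221, 0.0727]
eef_rot: [0.977, 0.212, -0.0, 0.0]
ft_force: [-1.7, 1.0, 5.3]
opening: -0.0002
```

step_arm([
  [0,0,0.002,0,0,0],
  [0,0,0.003,0,0,0],
  [0,0,0.005,0,0,0],
  [0,0,0.006,0,0,0],
  [0,0,0.007,0,0,0],
  [0,0,0.008,0,0,0],
  [0,0,0.008,0,0,0],
  [0,0,0.008,0,0,0],
  [0,0,0.008,0,0,0],
  [0,0,0.008,0,0,0],
])

```text
time: 12.75
tool_pos: [0.4787, -0.2221, 0.0719]
eef_rot: [0.977, 0.212, -0.0, -0.0]
ft_force: [-5.2, 2.5, 11.5]
opening: 0.0002
```

The force rose from 5 to 11.5 N over the last 0.8 mm and the tips stopped at 72 mm, so the button is on its stop. Releasing.

step_arm([
  [0,0,-0.01,0,0,0],
  [0,0,-0.03,0,0,0],
  [0,0,-0.06,0,0,0],
  [0,0,-0.11,0,0,0],
  [0,0,-0.18,0,0,0],
  [0,0,-0.26,0,0,0],
  [0,0,-0.34,0,0,0],
  [0,0,-0.41,0,0,0],
  [0,0,-0.45,0,0,0],
  [0,0,-0.46,0,0,0],
])

```text
time: 13.58
tool_pos: [0.4798, -0.2228, 0.1886]
eef_rot: [0.977, 0.212, 0.002, 0.002]
ft_force: [0.9, -1.2, -0.7]
opening: -0.0002
```

step_arm([
  [0,0,0,0,0,0],
  [0,0,0,0,0,0],
  [0,0,0,0,0,0],
  [0,0,0,0,0,0],
  [0,0,0,0,0,0],
  [0,0,0,0,0,0],
  [0,0,0,0,0,0],
  [0,0,0,0,0,0],
  [0,0,0,0,0,0],
  [0,0,0,0,0,0],
])

```text
time: 14.42
tool_pos: [0.4786, -0.2221, 0.1856]
eef_rot: [0.977, 0.212, 0.0, 0.0]
ft_force: [0.4, -0.8, 0.2]
opening: -0.0001
```

```bash
python3 - <<'E'
from h import *
im=grab_frame("side");cv2.imwrite("pics/side2.png",im)
S=cv2.imread("pics/side0.png");
print(blob(im,(0,150,120),(8,255,255),(231,300)),blob(S,(0,150,120),(8,255,255),(231,300)),state()["tool_pos"],state()["ft_force"])
E
```

```text
(array([229.53333333, 299.59393939]), array([223, 293,  14,  14, 165], dtype=int32)) (array([229.57988166, 299.17159763]), array([223, 292,  14,  15, 169], dtype=int32)) [ 0.47861955 -0.22202833  0.18559561] [-0.89703592 -0.01358699  0.22465164]
```

View pics/side2.png

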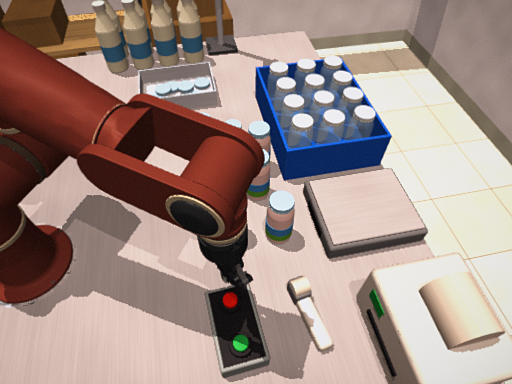

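The side view shows the red button back at (230,300), within 0.5 px of its original spot, with the tool clear above it.

```bash
python3 -c "from cell import *;print(sign_off())"
```

```text
the job is handed in; nothing more can be done
None
```

I pointed out the vanilla jar, then pressed and released the red reject button, and handed the job in at about 14.5 s.

- **Pointing:** I held the closed fingertips about 25 mm above the yellow lid for over 2.5 s, centred to within about 2 mm. Force readings stayed at noise level, around 1 N. Three cameras agreed on the lid's position to about 2 mm.
- **Moving across:** I crossed over the other jars with the fingertips about 30 cm above the counter, roughly 15 cm above their lids.
- **Pressing:** The fingertips stopped at 72 mm, which is the full 6 mm of travel. The force rose from 5.3 N to 11.5 N over the last 0.8 mm, so the button had reached its stop.
- **After release:** The red button was back within 0.5 pixel of its original spot in the side view, and the tool was clear at 186 mm with no contact force.

No check failed. In the last side view the arm hid some of the jars, so I could not see those again. The side picture taken during the pointing hold showed the jars in place, and I measured no unexpected contact after it.

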